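Set the saw guide flush to the panel edge and close the clamp over it

ROBOT

A 6-joint arm with a two-finger parallel gripper is mounted at the origin on the work surface. World frame = base frame: x ahead of the robot, y to its left, z up, the work surface at z = 0. Lengths are in m, angles in rad, forces in N, time in s.
With the tool pointing down it reaches from about 0.375 to 0.925 m from the base axis. Payload 5.7 kg.
Tool frame: the origin (TCP) lies at the very end of the fingers, on their centre line; the grasp point (between the pads) lies 19 mm behind it (manip.grasp_offset is the z of the grasp point in the tool frame, in m); z points along the fingers, y is the direction in which the jaws open and shut (so a half turn about z gives the same grasp; the last joint's range is limited). The gripper opens to 88 mm and grips with 3 to 60 N. Pads are 20 mm wide; open, the fingers measure 115 mm over their backs; the gripper's body (75 mm by 178 mm) begins 61 mm behind the grasp point.
Start: joints at [-1.23, 0.359, 1.51, -0, 1.272, -0.115], TCP at [0.264, -0.539, 0.223] pointing down, gripper open.
Joint ranges: [-2.97, 2.97], [-1.01, 2.36], [0.21, 2.38], [-0.96, 4.11], [0.2, 2.71], [-2.98, 2.98]. Speed limits (rad/s): [2.39, 2.39, 3.14, 3.14, 3.14, 3.14].

INTERFACE

Orientations are given as a unit quaternion [w, x, y, z].
In Python, from cell import manip gives the robot as it stands. The module is installed in compiled form; this text tells all that it offers. Calls block until the motion is done:
- manip.movep(position, orientation): joint-space move of the TCP to a pose.
- manip.move_straight(position, frame=None, feed=0.15): straight line of the TCP; frame=None keeps the orientation; feed is the mean speed in m/s.
- manip.move_joints(angles): joint-space move.
- manip.open() and manip.grasp(newtons=None): open the fingers fully, or close them until they stop; newtons is the grip in N (None keeps the last).
- manip.dwell(seconds).
- manip.inverse_kinematics(position, orientation): joint angles nearest the present ones, or None.
- manip.sense(): the state.
- manip.grab_frame(name): name is "scene" or "top" or "wrist"; returns a dict with "pixels" (420x560x3 uint8, blue, green, red), "range_z" (420x560 float32, m along the optical axis (not along the pixel's ray), 0 where there is no reading), "mtx" (3x3 intrinsics, pixels), "origin" and "rotation" of the camera in the world. Camera axes: x right, y up, looking along -z (the intrinsics and any distortion apply to the point x, -y, -z); pixel columns grow to the right and rows downward; lengths in m; the calibration is good to about 2 mm. A picture is of the moment at which its call begins.
A pose or a line that the arm cannot do raises manip.IKError and nothing moves.
- manip.close_job(): hands the job in, once; it reports no verdict.
The state is a dict: "time_s": time; "joint_positions": joint angles; "joint_velocities": joint speeds; "joint_efforts": joint torques, N m; "tool_pos": TCP position; "tool_rot": TCP orientation; "contact_force": force on the tool from outside, world axes, zero at the start; "moment": the same for the moment, N m; "opening": finger opening in m.
Only numpy, scipy, OpenCV 4.12 (cv2) and the standard library are available. Lean on these libraries where they do the work, as an engineer would, in place of code of your own. Each camera call takes 0.05 s, during which the arm holds its last target. There are 200 camera calls.

TASK

Slide the aluminium guide plate along the bench until its long face lies flush along the plywood panel's front edge and its left end butts against the steel end stop, and, with it there, press it firmly against the panel edge for a moment, without ramming it. Then turn the clamp's black knob clockwise as far as it goes, so that the red arm lies across the plate. Keep the plate flat on the bench, and leave the other things on the bench where they are.

Things in the scene. Friction and masses are not known exactly. Their poses are not given: they have to be found in the camera images.
- panel: plywood panel fixed to the bench, 100 (x) x 260 (y) x 15 (z) mm; origin at the centre of its underside; +x points away from the robot; its straight reference edge is the long face at x = -50 mm, facing the robot. It is level and turned only about the vertical
- stop: dark steel end stop fixed to the bench at the left end of the reference edge, 80 (x) x 20 (y) x 25 (z) mm, origin at the centre of its underside, axes parallel to the panel's; the stop face is its y = -10 mm side. It stands beyond the reference edge towards the robot and its place along the edge differs from run to run
- plate: loose flat aluminium saw-guide plate (the straightedge) with two flush black strips along it, 92 (x) x 200 (y) x 15 (z) mm, about 0.45 kg, too wide to grip; origin at the centre of its underside; its +x long face is the one to lay against the panel's reference edge and its +y end goes to the stop
- plate_front_left (a point): lower corner of the plate at its (46, 100, 0) mm
- plate_front_right (a point): lower corner of the plate at its (46, -100, 0) mm
- plate_end (a point): middle of the plate's +y end, at its (0, 100, 0) mm
- clamp (a joint): turning clamp: red arm 80 x 20 x 8 mm (underside 18 mm above the bench, passes over panel and plate) on a vertical pivot, with a black round knob on its outer end. 0 rad = open, arm along the edge to the panel's -y; turns clockwise seen from above to its end stop at 1.57 rad = closed, arm square to the edge, over the plate. Needs about 2 N at the knob; stays where left
- pivot (a point): the clamp's pivot axis, fixed on the panel at the panel's (-22, -20, 18) mm
- clamp_knob (a point): middle of the height of the clamp's black knob, on the knob's axis: 20 mm in diameter, upright, from 26 to 73 mm above the bench, 75 mm from the pivot axis
- caddy: clear plastic screw caddy with orange-tabbed flip-top compartments, 130 x 190 x 44 mm; leave it alone; origin at the centre of its underside
- scraper: stainless putty scraper with black handle, 190 mm long (handle 100 mm to its -x, blade 70 mm wide to its +x), 18 mm high, lying flat; leave it alone; origin at the handle's front end, underside
- insulator: green ceramic insulator, 48 mm in diameter, 50 mm high, standing on the plywood panel; leave it alone; origin at the centre of its underside
- door_knob: black plastic door knob, 54 mm in diameter, 60 mm high, standing on its rose; leave it alone; origin at the centre of its underside
- jar: amber jar with a steel cap, 60 mm in diameter, 65 mm high; leave it alone; origin at the centre of its underside
- hinge: opened flat brass door hinge, 90 x 75 x 8 mm; leave it alone; origin at the centre of its underside
Not all that is in view belongs to the job. Leave any blue or turquoise look-alike of the plate alone.

How it is judged:
By the outcome, as a careful person would: the job done as asked, in the order asked, and still so for the second after the job is handed in, with the robot touching nothing.
It also fails if it takes over 72 s, if anything falls off the work surface, if the arm or the gripper's body presses on something with over 40 N, if the wrist force passes 120 N, or if a joint passes its speed limit or range.

## Working session

There is one attempt and no reset: what is moved stays moved. The work goes in short steps, each a Python script; the robot and the scene stay as the last script left them, time stands still between calls to the robot, and variables do not carry over. Pictures are saved under pics/ and viewed, about 8 in all and at most 12, crops included, and the job is handed in when it is done.

```bash
mkdir -p pics
cat > h.py <<'E'
import numpy as np, cv2
from cell import manip
def snap(n,f):
    d=manip.grab_frame(n); cv2.imwrite(f'pics/{f}.png',d['pixels']); np.savez(f'pics/{f}.npz',**{k:np.array(v) for k,v in d.items()}); return d
def load(f): return np.load(f'pics/{f}.npz')
def pt(d,u,v,z=None):
    """pixel->world: with the plane z, or by range"""
    K=d['mtx']; r=np.array([(u-K[0,2])/K[0,0],-(v-K[1,2])/K[1,1],-1.]); R=np.array(d['rotation']); o=np.array(d['origin'])
    w=R@r
    if z is None: return o+w*d['range_z'][int(round(v)),int(round(u))]
    return o+w*(z-o[2])/w[2]
E
python3 - <<'E'
from h import *
a=snap('top','top0');b=snap('scene','scene0')
for d in(a,b): print({k:v for k,v in d.items() if k not in('pixels','range_z')})
print(manip.sense())
E
```

```text
{'mtx': array([[475.34966516,   0.        , 283.06648689],
       [  0.        , 475.34966516, 207.17087625],
       [  0.        ,   0.        ,   1.        ]]), 'origin': array([ 0.22087272, -0.03702595,  1.43858598]), 'rotation': array([-0.70402631, -0.06101692,  0.05983217,  0.70501347])}
{'mtx': array([[467.42497121,   0.        , 284.91939462],
       [  0.        , 467.42497121, 212.16030117],
       [  0.        ,   0.        ,   1.        ]]), 'origin': array([0.93400258, 0.36403676, 1.10529691]), 'rotation': array([0.41712353, 0.11615743, 0.24125544, 0.86851093])}
{'time_s': 0.1, 'joint_positions': array([-1.23008534e+00,  3.59463113e-01,  1.51131245e+00,  8.54928163e-06,
        1.27250226e+00, -1.15078795e-01]), 'joint_velocities': array([ 3.03214851e-05,  2.37371883e-04, -5.13927273e-03, -8.04144653e-04,
        1.86590015e-04, -5.45302787e-04]), 'joint_efforts': array([ 2.48174729e-04, -5.16358888e+01, -2.71406347e+01,  6.77041733e-02,
        2.77287379e-02, -2.80525273e-05]), 'tool_pos': array([ 0.2639018 , -0.53815645,  0.22188018]), 'tool_rot': array([-8.37686136e-04,  9.74144093e-01,  2.25926040e-01, -9.07965235e-05]), 'contact_force': array([-0.40985796, -0.62702918,  0.24578684]), 'moment': array([-0.04165554,  0.04344868,  0.01516551]), 'opening': 0.08755818761717624}
```

View pics/top0.png

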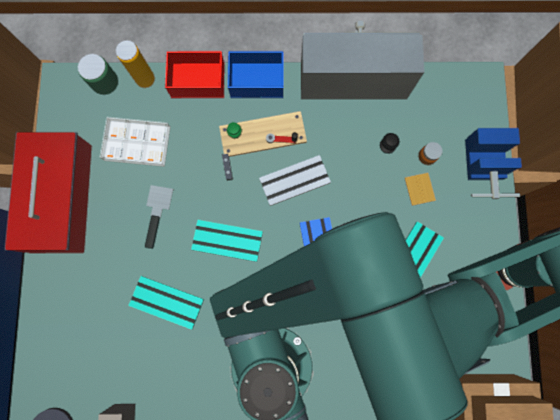

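View pics/scene0.png

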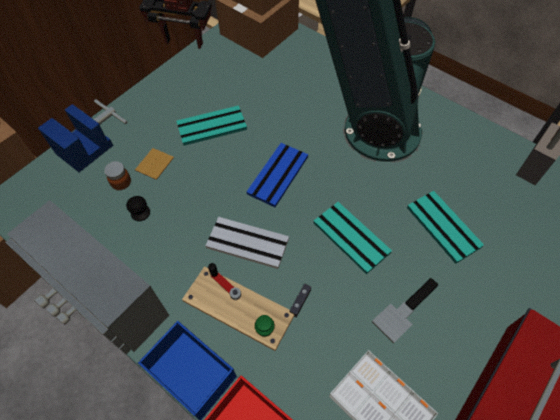

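The silver plate is at top (295,180). The look-alikes are turquoise at (227,240), (165,302) and (423,248), and blue at (316,232). Only the silver one fits the description. The panel is at (263,133), the stop at (227,167) and the clamp knob at (295,137). I'll enlarge that area to confirm.

```bash
sed -i "s/R=np.array(d\['rotation'\])/R=Rot.from_quat(np.roll(d['rotation'],-1)).as_matrix()/; 2a from scipy.spatial.transform import Rotation as Rot" h.py
python3 - <<'E'
from h import *
a=load('top0')
c=a['pixels'][105:210,205:340]
cv2.imwrite('pics/crop0.png',cv2.resize(c,None,fx=5.9,fy=5.7,interpolation=cv2.INTER_CUBIC)) 
for p in [(295,180),(263,133),(227,167),(295,137),(350,200)]: print(p,pt(a,*p))
E
```

```text
(295, 180) [ 0.55040789 -0.07141158  0.01950598]
(263, 133) [0.7024886  0.02765419 0.01383305]
(227, 167) [0.59063713 0.13694912 0.0236862 ]
(295, 137) [ 0.66934433 -0.07080686  0.07447886]
(350, 200) [ 0.49184141 -0.24106242 -0.00154246]
```

View pics/crop0.png

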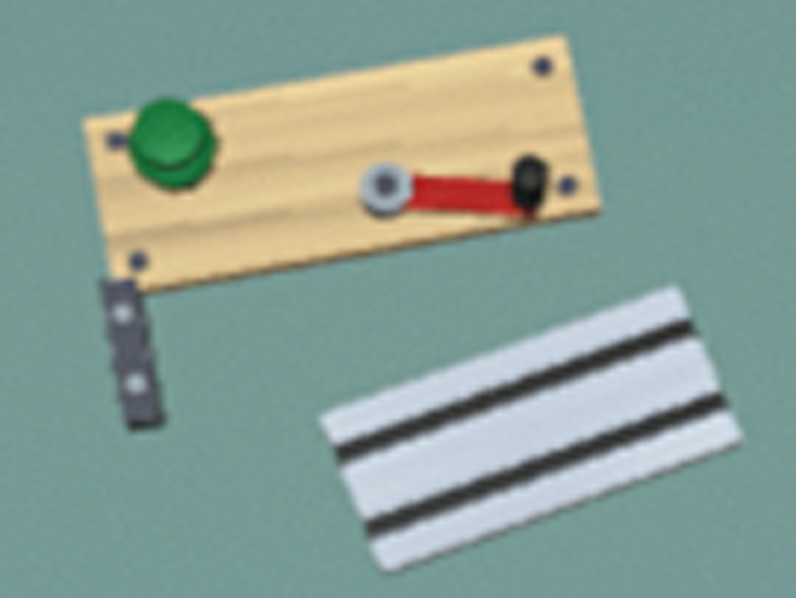

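Crop: the silver plate has corners at (320,415), (677,285), (742,440) and (385,573). The panel's lower edge runs from (125,293) to (602,212). The stop has corners at (100,283), (135,278), (163,425) and (130,428). The red arm runs from the pivot (386,187) to the knob top (528,165), and is already slightly turned. Next I fit the poses.

```bash
cat > fit.py <<'E'
from h import *
def fit(model,meas):
    m=np.array(model);w=np.array(meas)[:,:2];mc=m.mean(0);wc=w.mean(0);A=m-mc;B=w-wc
    th=np.arctan2((A[:,0]*B[:,1]-A[:,1]*B[:,0]).sum(),(A*B).sum())
    R=np.array([[np.cos(th),-np.sin(th)],[np.sin(th),np.cos(th)]]);t=wc-R@mc
    return t,th,np.linalg.norm(m@R.T+t-w,axis=1)
def rect(x,y): return [(x,y),(x,-y),(-x,-y),(-x,y)]  # FL FR BR BL
E
python3 - <<'E'
from fit import *
a=load('top0')
f=lambda P,z:[pt(a,205+(x+.5)/5.9-.5,105+(y+.5)/5.7-.5,z) for x,y in P]
np.set_printoptions(precision=4,suppress=True)
tp,thp,e=fit(rect(.05,.13),f([(85,120),(568,37),(602,212),(125,293)],.015)); print('panel',tp,thp,e)
tl,thl,e=fit(rect(.046,.1),f([(320,415),(677,285),(742,440),(385,573)],.015)); print('plate',tl,thl,e)
ts,ths,e=fit(rect(.04,.01),f([(100,283),(135,278),(163,425),(130,428)],.025)); print('stop',ts,ths,e)
R=Rot.from_euler('z',thp).as_matrix()[:2,:2]
print('stop in panel',R.T@(ts-tp),'plate in panel',R.T@(tl-tp),thl-thp)
piv=f([(386,187)],.026)[0][:2];kn=f([(528,165)],.073)[0][:2]
print('pivot in panel',R.T@(piv-tp),'knob',R.T@(kn-tp), kn)
E
```

```text
panel [0.7004 0.0271] 0.1832764095994989 [0.0016 0.0007 0.0022 0.0034]
plate [ 0.5527 -0.0705] 0.37002596813145155 [0.0005 0.0003 0.0006 0.0007]
stop [0.5917 0.137 ] 0.19830372259605777 [0.0018 0.0013 0.0025 0.0017]
stop in panel [-0.0868  0.1278] plate in panel [-0.163  -0.0691] 0.18674955853195266
pivot in panel [-0.02   -0.0185] knob [-0.0368 -0.0901] [ 0.6806 -0.0681]
```

```bash
cat > act.py <<'E'
from h import *
TP=np.array([.7004,.0271]); TH=.186
def W(x,y,z,th=TH,o=TP):
    c,s=np.cos(th),np.sin(th); return np.array([o[0]+c*x-s*y,o[1]+s*x+c*y,z])
def q(yaw): return np.array([0,np.cos(yaw/2),np.sin(yaw/2),0])
def F():  # force in panel frame
    f=manip.sense()['contact_force']; c,s=np.cos(TH),np.sin(TH); return np.array([c*f[0]+s*f[1],-s*f[0]+c*f[1],f[2]])
def where():
    p=manip.sense()['tool_pos']; d=p[:2]-TP; c,s=np.cos(TH),np.sin(TH); return np.array([c*d[0]+s*d[1],-s*d[0]+c*d[1],p[2]])
def push(x,y,z,axis,limit,step,n,f0,feed=.02):
    """step along +axis (panel frame) until reaction exceeds limit; return the commanded place"""
    p=np.array([x,y,z],float)
    for i in range(n):
        p[axis]+=step; manip.move_straight(W(*p),feed=feed); f=F()-f0
        if -f[axis]>limit: break
    print('push end',i,p.round(4),'f',f.round(1),'at',where().round(4),'t',manip.sense()['time_s']); return p
np.set_printoptions(precision=4,suppress=True)
E
python3 - <<'E'
from act import *
o=np.array([.5527,-.0705]);yaw=.370
manip.movep(W(-.046-.010-.025,0,.12,yaw,o),q(yaw))
manip.move_straight(W(-.081,0,.007,yaw,o))
print(manip.sense()['tool_pos'],F(),manip.sense()['joint_positions']); f0=F()
# push to panel yaw, face 12 mm short of the edge
manip.move_straight(W(-.142-.010-.012,-.069,.007),frame=q(TH),feed=.06)
print(where(),F()-f0,manip.sense()['time_s'])
snap('scene','s1');snap('top','t1')
a=load('s1')['pixels'][180:360,130:370]; cv2.imwrite('pics/s1c.png',cv2.resize(a,None,fx=3,fy=3,interpolation=2))
E
```

```text
[ 0.4777 -0.1002  0.0075] [ 0.7333 -0.583  -0.0788] [-0.3483  0.5154  1.9554 -0.      0.6699  0.8528]
[-0.1637 -0.0692  0.0071] [-0.858   0.8663 -0.5422] 4.2917
```

View pics/s1c.png

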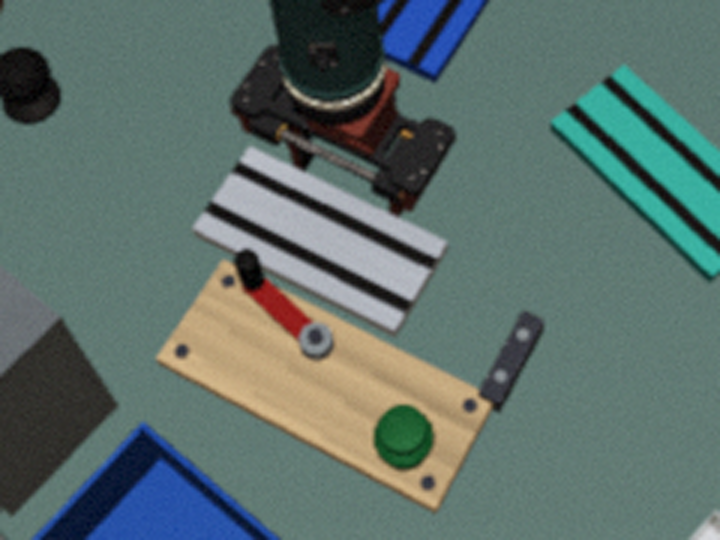

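The plate is now parallel to the panel edge with a small gap, and the scene is undisturbed. Next I push its right end towards the stop.

Run:
```python
from act import *
manip.move_straight(W(-.185,-.069,.007),feed=.1)
manip.move_straight(W(-.185,-.069,.10),feed=.2)
manip.grasp(5)
manip.movep(W(-.108,-.215,.10),q(TH))
manip.move_straight(W(-.108,-.215,.007),feed=.15)
f0=F(); print(f0, manip.sense()['opening'])
manip.move_straight(W(-.108,-.108,.007),feed=.06)
print(F()-f0)
push(-.108,-.108,.007,1,8,.001,20,f0)
d=snap('scene','s2');snap('top','t2')
a=d['pixels'][180:360,130:370]; cv2.imwrite('pics/s2c.png',cv2.resize(a,None,fx=3,fy=3,interpolation=2))
```

```text
[-0.1304  0.1316  0.0494] 0.0005952329472528069
[ 0.2101 -0.7879 -0.6118]
push end 19 [-0.108 -0.088  0.007] f [-1.1 -9.6 -1.7] at [-0.1077 -0.0898  0.0071] t 15.1083
```

View pics/s2c.png

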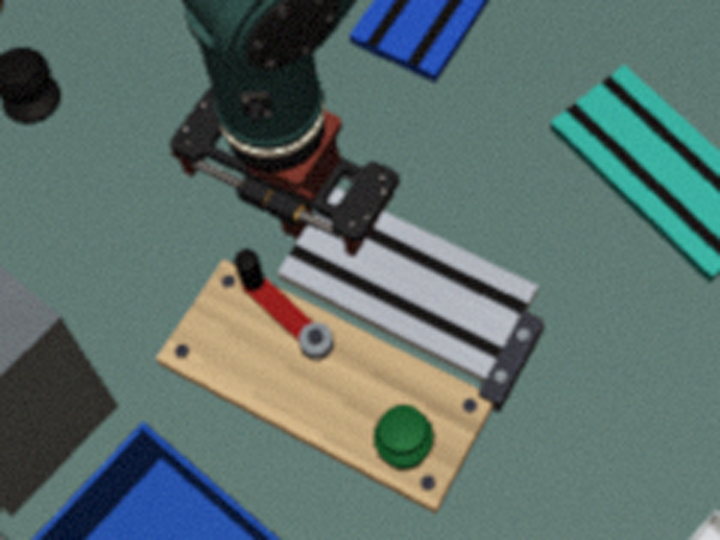

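The plate's left end is against the stop (9.6 N), with a narrow gap to the panel. Next: a light press in x, another push to the stop, then the firm press.

Run:
```python
from act import *
def rear(limit):
    manip.open(); manip.movep(W(-.185,.015,.09),q(TH)); manip.move_straight(W(-.185,.015,.007),feed=.15)
    f0=F(); manip.move_straight(W(-.158,.016,.007),feed=.06)
    p=push(-.158,.016,.007,0,limit,.0007,30,f0); return p,f0
def back(): # leave rear
    manip.move_straight(W(-.185,.016,.007),feed=.1); manip.move_straight(W(-.185,.016,.09),feed=.2)
manip.move_straight(W(-.108,-.12,.007),feed=.1); manip.move_straight(W(-.108,-.14,.09),feed=.2)
rear(8); back()
manip.grasp(5); manip.movep(W(-.098,-.135,.09),q(TH)); manip.move_straight(W(-.098,-.135,.007),feed=.15)
f0=F(); manip.move_straight(W(-.098,-.098,.007),feed=.06)
push(-.098,-.098,.007,1,8,.001,20,f0)
manip.move_straight(W(-.098,-.13,.007),feed=.1); manip.move_straight(W(-.098,-.14,.09),feed=.2)
p,f0=rear(25); manip.dwell(.8); print('hold',F()-f0); 
back(); print(manip.sense()['time_s'])
d=snap('scene','s3');snap('top','t3')
a=d['pixels'][230:340,190:320]; cv2.imwrite('pics/s3c.png',cv2.resize(a,None,fx=5.5,fy=5.4,interpolation=2))
```

```text
push end 1 [-0.1566  0.016   0.007 ] f [-8.6 -2.3  6.6] at [-0.1595  0.0163  0.0071] t 20.15
push end 10 [-0.098 -0.087  0.007] f [ -3.  -10.8  -2.6] at [-0.0977 -0.0898  0.0072] t 27.4417
push end 24 [-0.1405  0.016   0.007 ] f [-27.1  -8.2  23.5] at [-0.1517  0.0168  0.0063] t 38.2583
hold [-26.4747  -7.5133  23.3719]
40.2167
```

View pics/s3c.png

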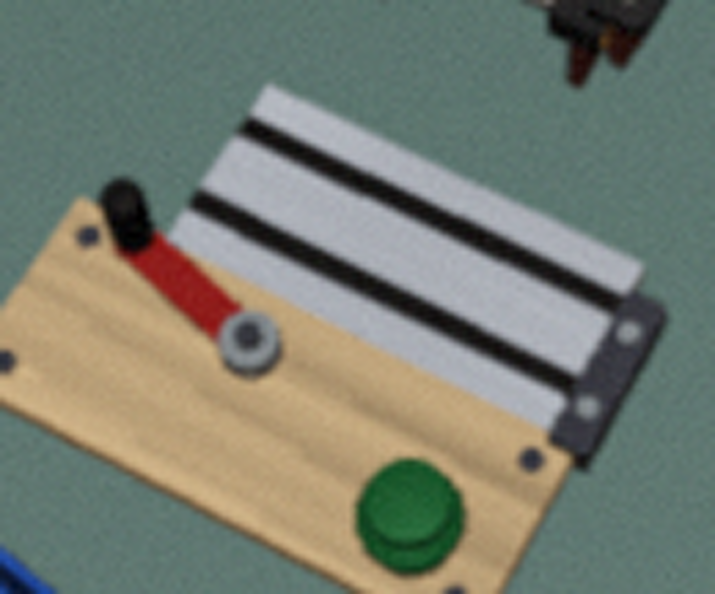

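The plate looks flush along the whole edge and tight to the stop. It was pressed at about 27 N and held for 0.8 s. Next I grip the knob and swing the clamp clockwise.

Run:
```python
from act import *
P=np.array([-.0212,-.0194]); r=.075
k=lambda a,z:W(P[0]-r*np.sin(a),P[1]-r*np.cos(a),z)
y=lambda a:TH+np.pi/2-a
a0=.23
manip.movep(k(a0,.11),q(y(a0))); manip.move_straight(k(a0,.037),feed=.12)
f0=F(); manip.grasp(12); print('opening',manip.sense()['opening'],F()-f0)
for a in list(np.arange(.4,1.5,.12))+list(np.arange(1.5,1.68,.02)):
    manip.move_straight(k(a,.037),frame=q(y(min(a,1.57))),feed=.06)
    f=F()-f0
    if a>1.4: print(round(a,2),f.round(1))
    if a>1.52 and -f[1]>9: break
    if np.linalg.norm(f)>25: print('high',a,f); break
print(where(),manip.sense()['opening'],manip.sense()['time_s'])
```

```text
opening 0.019739553867918588 [-2.3131  0.0748  1.4528]
1.48 [-4.5 -0.2  0.9]
1.5 [-4.8 -1.4  1.2]
1.52 [-5.5 -1.6  2.3]
1.54 [-6.2 -0.5  2.4]
1.56 [-5.9 -0.   1.9]
1.58 [-5.5 -1.6  2. ]
1.6 [-4.5 -1.9  2.1]
1.62 [-7.  -7.1  0.5]
1.64 [ -7.8 -13.1   1.1]
[-0.0965 -0.0175  0.037 ] 0.01956160253882409 48.4667
```

The reaction force rises sharply at 1.62–1.64, which is the end stop. I release the knob, lift away and check.

Run:
```python
from act import *
manip.open(); p=where(); manip.move_straight(W(p[0],p[1],.12),feed=.15)
manip.movep(W(-.25,-.20,.2),q(TH))
d=snap('scene','s4');t=snap('top','t4');print(manip.sense()['time_s'])
a=cv2.resize(d['pixels'][230:340,190:320],None,fx=3,fy=4.5,interpolation=2); b=cv2.resize(t['pixels'][100:210,205:340],None,fx=3,fy=4.5,interpolation=2)
cv2.imwrite('pics/f4.png',np.hstack([a,b]))
```

```text
51.4
```

View pics/f4.png

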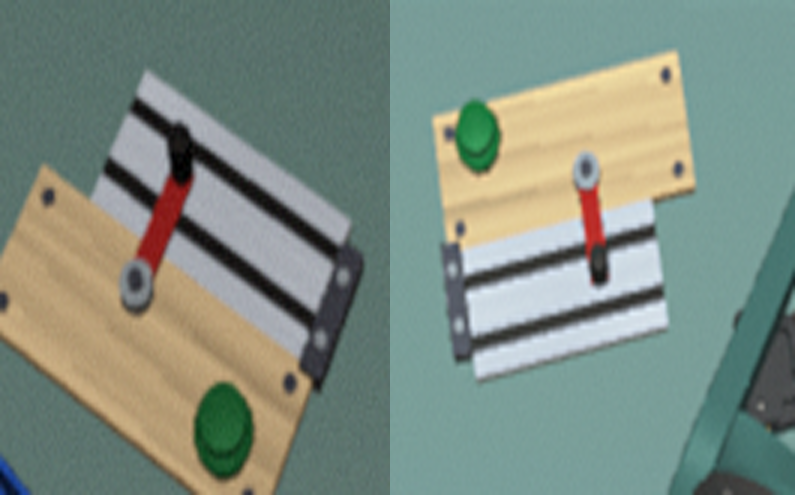

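Both views show the plate flush along the edge and against the stop, with the arm square across it and the robot clear. I'm handing the job in.

```bash
python3 -c "
from cell import manip
print(manip.close_job())"
```

```text
the job is handed in; nothing more can be done
None
```

The job is done and handed in; the robot clock read 51.4 s at the last check, against the 72 s limit.

- **Plate:** I squared it to the panel from behind, then pushed it to the end stop (about 11 N). I then pressed it against the panel edge at about 27 N and held for 0.8 s. In that press the tool also read about 8 N sideways, reacting to a push towards the stop, and 23 N upward, which I did not explain.
- **Clamp:** I gripped the knob (it measured 19.7 mm, against 20 mm given) and turned it clockwise until the force rose to 13 N at the end stop.
- **Final check:** The last scene and top pictures show:
  - the plate flush along the edge and tight to the stop;
  - the red arm square across the plate;
  - the insulator in place and the robot clear.

No check failed. I judged flushness by eye and by the contact forces, not with a separate gap measurement. The last crops did not cover the other loose things on the bench, so I did not check their places at the end. They were out of the way of every move.

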